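Draw the spirit level out through the tray's window

TASK

The spirit level for hanging the dart board lies in the walnut tray, under its sliding tin cover. First slide the cover by its wooden handle until the red spot sits right under the tip of the fixed brass pointer, which brings the window over the level; then, leaving the cover set there, draw the level up out of the window, tilting it so that one end comes through first, because it is longer than the window. Finish while still holding the level in the gripper, motionless, all of it at least 6 cm above the cover, and leave the darts, tankard, coaster and stone alone.

Things in the scene. Friction and masses are not known exactly. Their poses are not given: they have to be found in the camera images.
- tray: Fixed walnut tray (all sizes in mm). Origin: centre of its underside; x its long axis, roughly away from the robot, y left, z up. Inside x -175 to 175, y -80 to 80; floor 10 above the shelf; walls 70 high, far wall 40, with a tin chute (90 wide) sloping up from it to x 320, height 125. Runners along y at x -189 and 189, 360 long, 80 high. The cover's underside is 72, its top 76 above the shelf.
- window (a point): Centre of the rectangular window in the tin cover, at the cover's top face; tray axes. 150 mm long in x, 130 wide in y, diagonal 198: the only way out. It moves with the cover; with the red spot under the pointer it is centred over the tray's origin.
- cover_handle (a point): Middle of the upright wooden tab on the cover, 94 above the shelf: 44 long in x, 14 thick in y, 34 high (76 to 110 above the shelf); tray axes. The cover (356 in x, 260 in y, 500 g) slides along the tray's y only, with about 3 N friction, and stays where left; it starts 60 to 85 too far toward +y, must go toward -y, and can overshoot by 30.
- mark (a point): Centre of the red spot (10 across, with a red line running from it toward the robot) on the cover's top face, near its far right corner as seen from the robot. Moves with the cover.
- pointer_tip (a point): Lower tip of the fixed brass pointer, 5 above the cover, at tray x 125, y -105; its bracket stands on the far runner at x 189, y -105, up to 128 above the shelf, and the pointer slopes down from there toward the robot.
- level_mid (a point): Centre of the spirit level: yellow bar, black ends, green vials, 220 mm long (its x), 18 wide (y), 24 high (z), about 160 g, balanced at the middle. It lies on the tray floor (centre 22 above the shelf) along the tray's x within 0.08 rad, its middle within 12 of the tray's middle in x and 10 in y; at first largely under the cover.
- level_end_a (a point): Middle of the level's end face at its own +x, 110 from its centre (at the start the end away from the robot).
- level_end_b (a point): Middle of the level's end face at its own -x, 110 from its centre (at the start the end near the robot).
- tankard: Pewter tankard, 90 across, 120 high, handle at its +y; origin at its underside. Leave alone.
- coaster: Round cork coaster, 96 across, 6 thick; origin at its underside. Leave alone.
- stone: Round grey sharpening stone, 70 across, 20 high; origin at its underside. Leave alone.
- dart1: Brass dart with red flight, 156 long, lying on the shelf; origin under its middle. Leave alone.
- dart2: Second such dart. Leave alone.
- dart3: Third such dart. Leave alone.
Not all that is in view belongs to the job. Of the things that look like the part that bears level_mid, the largest one is meant.

How it is judged (in metres and radians):
On the way, in this order (a step that is already met when the one before it is completed fails the run):
1. the red spot is under the pointer's tip (within 6 mm) for half a second, the level still in the tray (horizontal distance between mark and pointer_tip below 0.006 m and height (world z) of level_mid below 0.05 m), for 0.5 s.
2. the level passes through the window tilted, one end above the cover and the other still below, the cover still set within 10 mm (horizontal distance between mark and pointer_tip below 0.01 m and ((height (world z) of level_end_a above 0.088 m and height (world z) of level_end_b below 0.068 m) or (height (world z) of level_end_b above 0.088 m and height (world z) of level_end_a below 0.068 m))), for 0.1 s.
At the end, for the whole second after the job is handed in: The level is held still in the fingers (under 30 mm/s), touching neither tray nor cover, the middles of both its ends more than 54 mm above the cover's top; the red spot is still within 10 mm of the pointer's tip (height (world z) of each of level_end_a, level_end_b above 0.13 m and contact force between the fingers and level above 1 N and contact force between level and tray below 0.1 N and linear speed of level below 0.03 m/s and horizontal distance between mark and pointer_tip below 0.01 m); the arm keeps its last pose, push and grip.
It fails at once if the tankard, coaster, stone or a dart is moved by more than 30 mm (distance of any of tankard, coaster, stone, dart1, dart2, dart3 from where it was at the start of the episode above 0.03 m).
It also fails if it takes over 51 s, if anything falls off the work surface, if the arm or the gripper's body presses on something with over 40 N, if the wrist force passes 120 N, or if a joint passes its speed limit or range.

ROBOT

A 6-joint arm with a two-finger parallel gripper is mounted at the origin on the work surface. World frame = base frame: x ahead of the robot, y to its left, z up, the work surface at z = 0. Lengths are in m, angles in degrees, forces in N, time in s.
With the tool pointing down it reaches from about 0.25 to 0.775 m from the base axis. Payload 4 kg.
Tool frame: the origin (TCP) lies on the centre line of the jaws, within the pads' length; the fingertips stand 14 mm ahead of it and the grasp point (between the pads) lies 5 mm behind it; z points along the fingers, x is the direction in which the jaws open and shut, and the axes are right-handed (so a half turn about z gives the same grasp; the last joint's range is limited). The gripper opens to 94 mm and grips with 3 to 60 N. Pads are 16 mm wide; open, the fingers measure 119 mm over their backs; the gripper's body (75 mm by 177 mm) begins 78 mm behind the grasp point.
Start: joints at [-79.876, 4.996, 78.535, -0, 96.463, -5.907], TCP at [0.152, -0.529, 0.22] pointing down, gripper open.
Joint ranges: [-177.83, 177.83], [-43.37, 116.18], [15.69, 146.23], [-61.86, 241.86], [9.47, 152.12], [-147.06, 147.06]. Speed limits (degrees/s): [159.86, 159.86, 180, 180, 180, 180].

INTERFACE

Orientations are given as a 3x3 rotation matrix whose columns are the frame's x, y, z axes.
In Python, from rig import robot gives the robot as it stands. The module is installed in compiled form; this text tells all that it offers.
- The arm moves only by the tool send_rows, never from a script. Its argument "motion" is a list of rows, each a list of 3 entries, a list of its own where there are three numbers: the shift along the tool's x, y, z in m, then the turn about the tool's z in rad, then the closure, from -1 (fully open) to 1 (shut), so that 0 is half open. In form: [[[dx, dy, dz], turn, gripper], ...]. A call has 1 to 20 rows; each row shifts and turns the pose as measured when the row begins, along the tool's axes as they then stand; what a row does not reach is not made up. A row lasts 1/12 s, in which the tool goes at most 41.7 mm and 7.16 degrees, less where a joint would pass 70% of its speed; a pose out of reach is approached as far as the arm can. A call with a gripper value outside its range is refused whole. The fingers move at their own pace and stop on an object; "grip_force" is the grip in N (left out, the last holds). Time passes only in rows, so rows that do not move let the fingers close. It gives the time, the measured TCP pose, the force and the opening at its end, in the units of the state.
- robot.sense(): the state, without advancing time (a new reading comes with each control period).
- robot.grab_frame(name): name is "side" or "top" or "wrist"; returns a dict with "img" (384x512x3 uint8, red, green, blue), "depth" (384x512 float32, m along the optical axis (not along the pixel's ray), 0 where there is no reading), "K" (3x3 intrinsics, pixels), "D" ([k1, k2, p1, p2, k3] as OpenCV has them; the pictures are not rectified), "R" (3x3) and "t" (3): a world point X has camera coordinates R X + t. Camera axes: x right, y down, z forward; pixel columns grow to the right and rows downward; lengths in m; the calibration is good to about 2 mm. A picture is of the moment at which its call begins.
- robot.sign_off(): hands the job in, once; it reports no verdict.
The state is a dict: "time": time; "qpos": joint angles; "joint_velocities": joint speeds; "joint_efforts": joint torques, N m; "tcp_pos": TCP position; "ee_rot": TCP orientation; "ft_force": force on the tool from outside, world axes, zero at the start; "torque": the same for the moment, N m; "opening": finger opening in m.
Only numpy, scipy, OpenCV 4.12 (cv2) and the standard library are available. Lean on these libraries where they do the work, as an engineer would, in place of code of your own. Each camera call takes 0.05 s, during which the arm holds its last target.

## Working session

There is one attempt and no reset: what is moved stays moved. The work goes in short steps, Python scripts to look and compute and a tool call to move; the robot and the scene stay as the last step left them, time stands still between calls to the robot, and variables do not carry over. Pictures are saved under pics/ and viewed, and the job is handed in when it is done.

Besides the shell and the picture viewer there is one more tool, called by a JSON object that holds its "method" and its "body", one argument or row to a line. send_rows: Moves the arm, as the interface text tells. Its arguments: {"type":"object","properties":{"motion":{"type":"array","items":{"type":"array"}},"grip_force":{"type":"number"}},"required":["motion"]}

```bash
mkdir -p pics
cat > h.py <<'E'
import numpy as np, cv2
from rig import robot
def grab(n,save=None):
    f=robot.grab_frame(n)
    if save: cv2.imwrite('pics/'+save+'.png',cv2.cvtColor(f['img'],cv2.COLOR_RGB2BGR))
    return f
def ray(f,px):
    p=cv2.undistortPoints(np.array([[px]],float),np.array(f['K'],float),np.array(f['D'],float))[0,0]
    R=np.array(f['R']);t=np.array(f['t'])
    return -R.T@t, R.T@np.array([p[0],p[1],1.])
def onz(f,px,z):
    o,d=ray(f,px); return o+d*(z-o[2])/d[2]
def dep(f,px):
    o,d=ray(f,px); return o+d*float(f['depth'][int(round(px[1])),int(round(px[0]))])
E
python3 - <<'E'
from h import *
s=robot.sense(); print(s['time'],s['tcp_pos'],s['ee_rot'],s['opening'])
for n in('side','top','wrist'):
    f=grab(n,n+'0'); print(n,-np.array(f['R']).T@f['t'],np.array(f['R'])[2])
E
```

```text
0.0 [ 0.15180285 -0.52810266  0.2183519 ] [[ 2.76197688e-01 -9.61100774e-01 -3.72655415e-04]
 [-9.61098546e-01 -2.76197855e-01  2.08105087e-03]
 [-2.10302623e-03 -2.16622862e-04 -9.99997765e-01]] 0.09421929499040063
side [-0.25093089  0.85245336  0.82628997] [ 0.56446379 -0.63074835 -0.53248206]
top [0.34954976 0.02377719 1.85111926] [ 9.29442409e-02  2.65587191e-04 -9.95671280e-01]
wrist [ 0.22326008 -0.50825105  0.38292853] [-0.24369102 -0.06826772 -0.96744726]
```

View pics/side0.png

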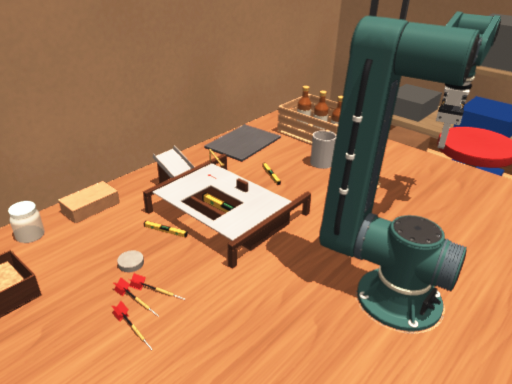

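View pics/top0.png

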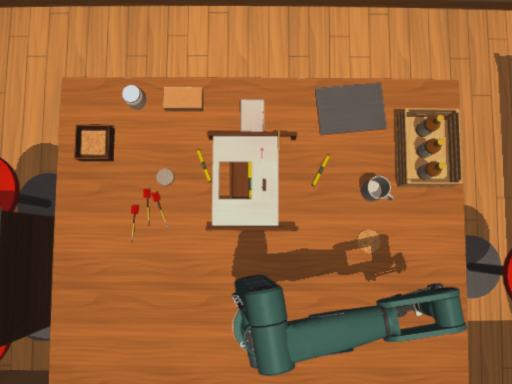

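View pics/wrist0.png

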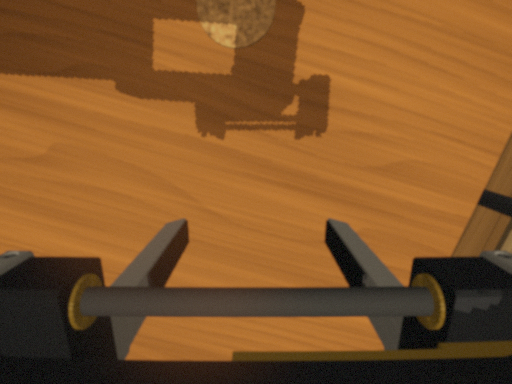

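The top view has world +x up and +y left. The tray is around (252,180), with the handle tab at about (264,184), the red mark at (262,152) and the window around (236,180). There are three yellow bars: (204,165) and (320,170) lie loose on the table, and (249,180) is inside the tray under the window. I'll enlarge it to check.

Run:
```python
from h import *
f=grab('top')
im=cv2.cvtColor(f['img'],cv2.COLOR_RGB2BGR)
np.savez('top0.npz',**f)
c=im[120:240,190:340]; cv2.imwrite('pics/topc0.png',cv2.resize(c,None,fx=5,fy=5,interpolation=cv2.INTER_CUBIC))
g=grab('side'); np.savez('side0.npz',**g)
c=cv2.cvtColor(g['img'],cv2.COLOR_RGB2BGR)[140:270,140:320]; cv2.imwrite('pics/sidec0.png',cv2.resize(c,None,fx=4,fy=4,interpolation=cv2.INTER_CUBIC))
for p in [(264,184),(225,150),(245,215)]: print(p,dep(f,p))
print(f['K'])
```

```text
(264, 184) [ 0.56222876 -0.01445623  0.11401475]
(225, 150) [0.70399552 0.14116756 0.069505  ]
(245, 215) [0.44433994 0.05931733 0.06315504]
[[451.48471791   0.         253.944302  ]
 [  0.         451.48471791 196.92904573]
 [  0.           0.           1.        ]]
```

View pics/topc0.png

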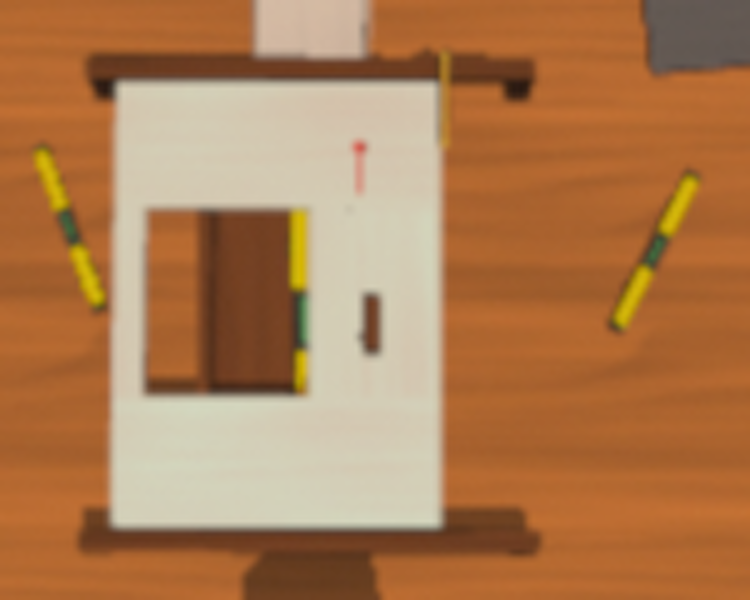

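View pics/sidec0.png

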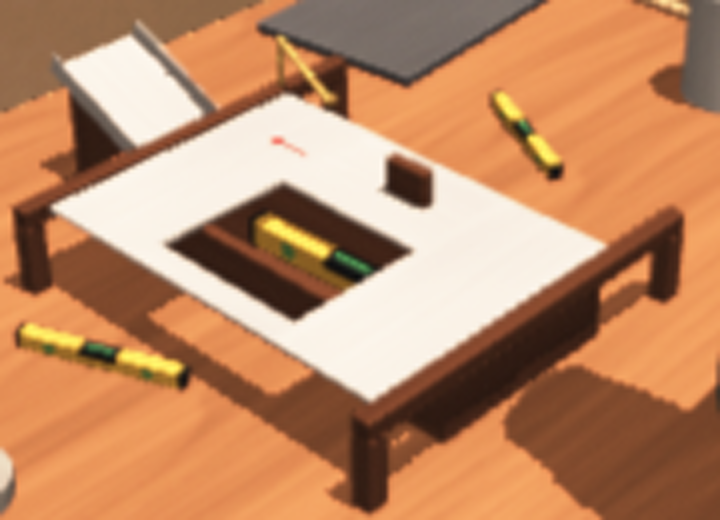

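The level in the tray at crop (300,300) → full (250,180) is about 220 mm long and sits inside the tray under the window, so it is the one meant. The bars at (204,165) and (320,170) are shorter (about 140 mm) and lie outside, so they are decoys. Next I measure mark, pointer tip, handle, cover yaw and level.

```bash
cat >> h.py <<'E'
def cen(f,mask,roi):
    x0,y0,x1,y1=roi; m=np.zeros(mask.shape,bool); m[y0:y1,x0:x1]=mask[y0:y1,x0:x1]
    ys,xs=np.nonzero(m); return xs,ys
def tri(fa,pa,fb,pb):
    o1,d1=ray(fa,pa);o2,d2=ray(fb,pb)
    A=np.stack([d1,-d2],1); s=np.linalg.lstsq(A,o2-o1,rcond=None)[0]
    a=o1+s[0]*d1;b=o2+s[1]*d2; return (a+b)/2,np.linalg.norm(a-b)
E
python3 - <<'E'
from h import *
f=dict(np.load('top0.npz'));g=dict(np.load('side0.npz'))
def big(im): return cv2.cvtColor(cv2.resize(im,None,fx=12,fy=12,interpolation=cv2.INTER_CUBIC),cv2.COLOR_RGB2BGR)
# cover white
hsv=cv2.cvtColor(f['img'],cv2.COLOR_RGB2HSV)
w=((hsv[...,1]<60)&(hsv[...,2]>150)).astype(np.uint8); w[:136]=0; w[:,:205]=0;w[:,290:]=0;w[230:]=0
cs,_=cv2.findContours(w,cv2.RETR_EXTERNAL,cv2.CHAIN_APPROX_NONE); c=max(cs,key=cv2.contourArea)
P=np.array([onz(f,tuple(map(float,p[0])),0.076)[:2] for p in c],np.float32)
r=cv2.minAreaRect(P);print('cover',r)
# red masks
for n,q,roi in(('top',f,(250,140,275,170)),('side',g,(200,165,225,185))):
    h=cv2.cvtColor(q['img'],cv2.COLOR_RGB2HSV); m=(h[...,1]>80)&((h[...,0]<6)|(h[...,0]>170))&(h[...,2]>120)
    xs,ys=cen(q,m,roi); print(n,list(zip(xs,ys,h[ys,xs,1])))
cv2.imwrite('pics/a.png',np.vstack([big(f['img'][128:175,240:290]) ])); cv2.imwrite('pics/b.png',big(g['img'][145:190,200:255]))
E
```

```text
cover ((0.5821734070777893, 0.060911521315574646), (0.35639688372612, 0.2561683654785156), 0.14237861335277557)
top [(np.int64(261), np.int64(149), np.uint8(147)), (np.int64(262), np.int64(149), np.uint8(142)), (np.int64(261), np.int64(150), np.uint8(116))]
side [(np.int64(209), np.int64(174), np.uint8(101)), (np.int64(208), np.int64(175), np.uint8(116)), (np.int64(209), np.int64(175), np.uint8(142)), (np.int64(210), np.int64(175), np.uint8(120))]
```

View pics/a.png

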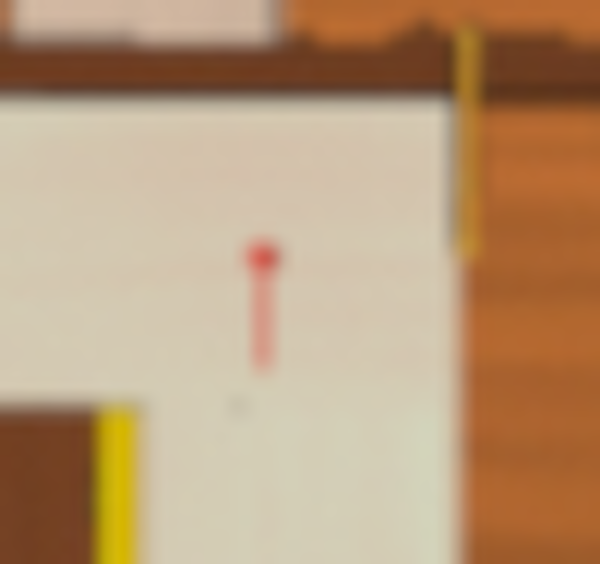

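View pics/b.png

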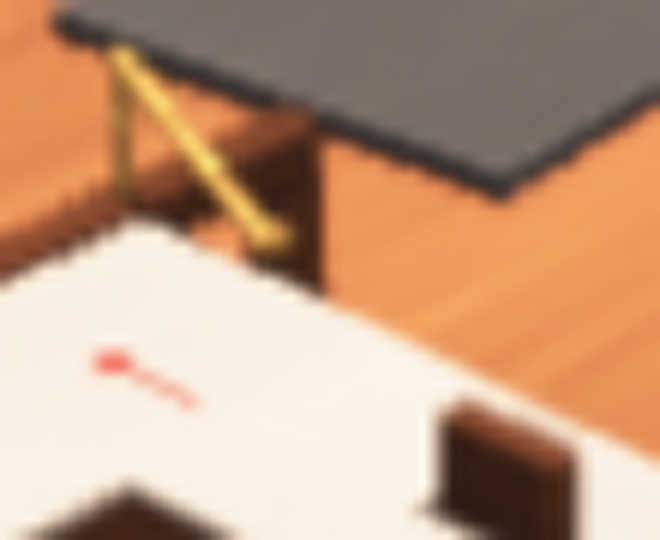

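Run:
```python
from h import *
f=dict(np.load('top0.npz'));g=dict(np.load('side0.npz'))
u=lambda x,y,ox,oy,s=12:((x+.5)/s-.5+ox,(y+.5)/s-.5+oy)
mt,ms=u(262,257,240,128),u(112,362,200,145)
tt,ts=u(467,257,240,128),u(273,238,200,145)
print('mark',tri(f,mt,g,ms),onz(f,mt,.076),onz(g,ms,.076))
print('tip',tri(f,tt,g,ts),onz(f,tt,.081),onz(g,ts,.081))
# crop5 coords top
v=lambda x,y:u(x,y,190,120,5)
for n,p,z in(('win TL',(146,211),.076),('win TR',(309,211),.076),('win BL',(146,394),.076),('win BR',(307,392),.076),('handle T',(371,294),.11),('handle B',(372,353),.11),('handle L',(363,324),.11),('handle R',(380,324),.11),('cover TL',(115,79),.076),('TR',(441,80),.076),('BL',(110,529),.076),('BR',(443,528),.076),
 ('lev L top',(291,215),.034),('lev L bot',(296,385),.034)): print(n,onz(f,v(*p),z))
```

```text
mark (array([ 0.70747758, -0.00457365,  0.07590513]), np.float64(0.0005633760427307193)) [ 0.70766799 -0.00438     0.076     ] [ 0.7071064  -0.00461498  0.076     ]
tip (array([ 0.70669197, -0.07063706,  0.08945501]), np.float64(0.0035871411827028965)) [ 0.70704662 -0.07229093  0.081     ] [ 0.71927105 -0.08026236  0.081     ]
win TL [0.65492136 0.16486216 0.076     ]
win TR [0.65557742 0.03511928 0.076     ]
win BL [0.50868086 0.16298948 0.076     ]
win BR [0.51094578 0.03585196 0.076     ]
handle T [ 0.58464681 -0.01369732  0.11      ]
handle B [ 0.53850156 -0.01462203  0.11      ]
handle L [ 0.56111819 -0.00755913  0.11      ]
handle R [ 0.5611894  -0.02076346  0.11      ]
cover TL [0.76183276 0.19112608 0.076     ]
TR [ 0.76235437 -0.06994329  0.076     ]
BL [0.40205284 0.18997442 0.076     ]
BR [ 0.40425763 -0.07159501  0.076     ]
lev L top [0.65944312 0.05002816 0.034     ]
lev L bot [0.52039986 0.04506479 0.034     ]
```

{"method": "send_rows", "body": {
  "motion": [
    [[0,0,0],0.0925,0],
    [[0,0,0],0.0925,0],
    [[0,0,0],0.0925,0],
    [[-0.03,-0.024,0],0,0],
    [[-0.03,-0.024,0],0,0],
    [[-0.03,-0.024,0],0,0],
    [[-0.03,-0.024,0],0,0],
    [[-0.03,-0.024,0],0,0],
    [[-0.03,-0.024,0],0,0],
    [[-0.03,-0.024,0],0,0],
    [[-0.03,-0.024,0],0,0],
    [[-0.03,-0.024,0],0,0],
    [[-0.03,-0.024,0],0,0],
    [[-0.03,-0.024,0],0,0],
    [[-0.03,-0.024,0],0,0],
    [[-0.03,-0.024,0],0,0],
    [[-0.03,-0.024,0],0,0]
  ]
}}

```text
time: 1.67
tcp_pos: [0.5034, -0.1002, 0.2161]
ee_rot: [[-0.029, -1.0, -0.0], [-1.0, 0.029, 0.002], [-0.002, 0.0, -1.0]]
ft_force: [0.0, -0.9, -0.8]
opening: 0.0469
```

```bash
python3 -c "
from h import *
s=robot.sense();print(s['time'],s['tcp_pos'],s['ee_rot'],s['opening'],s['ft_force'],s['qpos'])"
```

```text
1.6667 [ 0.50342911 -0.10023079  0.21610605] [[-2.91933016e-02 -9.99573781e-01 -8.48296121e-05]
 [-9.99572330e-01  2.91931142e-02  1.70850107e-03]
 [-1.70529644e-03  1.34670120e-04 -9.99998537e-01]] 0.04689455846814133 [ 0.0352111  -0.86728358 -0.8131573 ] [-1.76512880e+01  3.60294305e-01  8.37464459e+01  9.23009788e-02
  9.59275662e+01  7.40311031e+01]
```

{"method": "send_rows", "body": {
  "motion": [
    [[-0.03,-0.02,0],-0.032,0],
    [[-0.03,-0.02,0],0,0],
    [[-0.026,-0.018,0],0,0],
    [[0,0,0],0,0],
    [[0,0,0],0,0]
  ]
}}

```text
time: 2.08
tcp_pos: [0.5673, -0.0025, 0.2143]
ee_rot: [[0.015, -1.0, -0.001], [-1.0, -0.015, 0.004], [-0.004, 0.001, -1.0]]
ft_force: [-0.5, -0.3, -0.1]
opening: 0.0469
```

{"method": "send_rows", "body": {
  "motion": [
    [[0.0115,0.006,0],0.012,0],
    [[0,0,0.02],0,0],
    [[0,0,0.02],0,0],
    [[0,0,0.02],0,0],
    [[0,0,0.015],0,0],
    [[0,0,0],0,0],
    [[0,0,0],0,0]
  ]
}}

```text
time: 2.67
tcp_pos: [0.5558, -0.0272, 0.139]
ee_rot: [[-0.012, -1.0, 0.0], [-1.0, 0.012, -0.002], [0.002, -0.0, -1.0]]
ft_force: [0.9, 0.6, 0.2]
opening: 0.0469
```

Run:
```python
from h import *
f=grab('wrist','w1');g=grab('side')
c=cv2.cvtColor(g['img'],cv2.COLOR_RGB2BGR)[120:250,140:320]; cv2.imwrite('pics/s1.png',cv2.resize(c,None,fx=4,fy=4,interpolation=cv2.INTER_CUBIC))
```

```text
(no output)
```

View pics/w1.png

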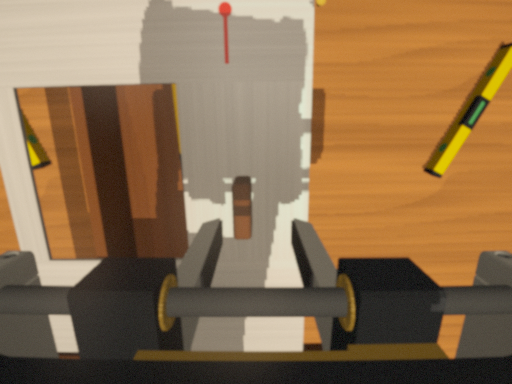

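View pics/s1.png

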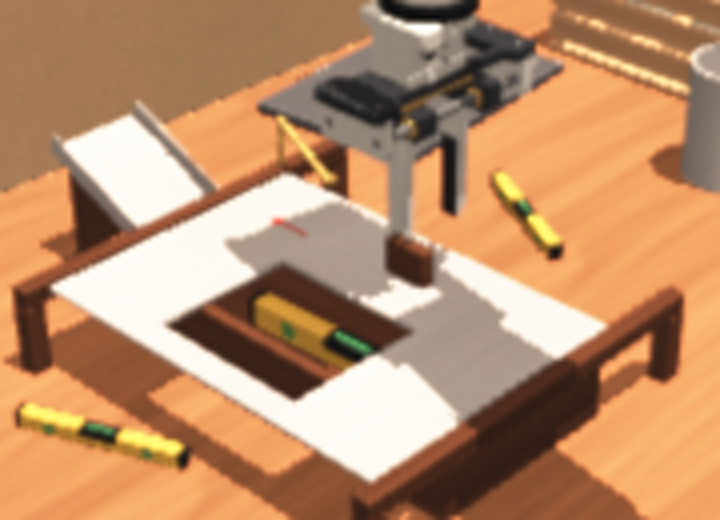

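```bash
python3 -c "
from h import *
s=robot.sense();print(s['time'],s['tcp_pos'],s['ee_rot'][:,0],s['joint_velocities'])"
```

```text
2.7667 [ 0.55652851 -0.02678499  0.13974152] [-0.01110309 -0.99993555  0.00237163] [ 0.91845847 -0.05815116 -1.45671544  0.40058768 -0.34320266  0.09731737]
```

{"method": "send_rows", "body": {
  "motion": [
    [[0,0,0],0,0]
  ]
}}

```text
time: 2.85
tcp_pos: [0.5569, -0.0275, 0.141]
ee_rot: [[-0.012, -1.0, 0.004], [-1.0, 0.012, -0.003], [0.003, -0.004, -1.0]]
ft_force: [-0.2, 0.7, 0.1]
opening: 0.0472
```

{"method": "send_rows", "body": {
  "motion": [
    [[0,0,0],0,0]
  ]
}}

```text
time: 2.93
tcp_pos: [0.5573, -0.0281, 0.1424]
ee_rot: [[-0.013, -1.0, 0.006], [-1.0, 0.013, -0.003], [0.003, -0.006, -1.0]]
ft_force: [-0.3, -0.5, 0.4]
opening: 0.0468
```

{"method": "send_rows", "body": {
  "motion": [
    [[-0.006,-0.003,0],0,0]
  ]
}}

```text
time: 3.02
tcp_pos: [0.5608, -0.023, 0.1437]
ee_rot: [[-0.014, -1.0, 0.008], [-1.0, 0.014, -0.004], [0.004, -0.008, -1.0]]
ft_force: [-0.2, 0.0, -0.5]
opening: 0.047
```

{"method": "send_rows", "body": {
  "motion": [
    [[0,0,0],0,0]
  ]
}}

```text
time: 3.1
tcp_pos: [0.5617, -0.0222, 0.1447]
ee_rot: [[-0.014, -1.0, 0.01], [-1.0, 0.014, -0.004], [0.003, -0.01, -1.0]]
ft_force: [-0.1, 0.4, -0.0]
opening: 0.0471
```

{"method": "send_rows", "body": {
  "motion": [
    [[0,0,0],0,0]
  ]
}}

```text
time: 3.18
tcp_pos: [0.5622, -0.0218, 0.1454]
ee_rot: [[-0.013, -1.0, 0.011], [-1.0, 0.013, -0.004], [0.004, -0.011, -1.0]]
ft_force: [-0.3, -0.3, -0.3]
opening: 0.0471
```

{"method": "send_rows", "body": {
  "motion": [
    [[0,0,0],0,0]
  ]
}}

```text
time: 3.27
tcp_pos: [0.5626, -0.0215, 0.1458]
ee_rot: [[-0.012, -1.0, 0.012], [-1.0, 0.012, -0.004], [0.004, -0.012, -1.0]]
ft_force: [0.9, -0.2, -0.0]
opening: 0.0472
```

{"method": "send_rows", "body": {
  "motion": [
    [[-0.006,0.001,0.016],-0.015,0],
    [[0,0,0.016],0,0],
    [[0,0,0.01],0,0]
  ]
}}

```text
time: 3.52
tcp_pos: [0.5654, -0.0152, 0.1071]
ee_rot: [[0.005, -1.0, 0.021], [-1.0, -0.005, -0.005], [0.005, -0.021, -1.0]]
ft_force: [-0.3, -0.3, -0.6]
opening: 0.0469
```

```bash
python3 -c "
from h import *
f=grab('wrist','w2')
s=robot.sense();print(s['time'],s['tcp_pos'],s['ee_rot'],s['joint_velocities'])"
```

```text
3.5667 [ 0.56407494 -0.01497619  0.10481946] [[ 0.0045853  -0.99984084  0.01724135]
 [-0.99997908 -0.00466322 -0.00448221]
 [ 0.0045619  -0.01722043 -0.99984131]] [-0.17300929 -0.16175462 -0.29389864 -0.19881118  3.1770316   0.04510829]
```

View pics/w2.png

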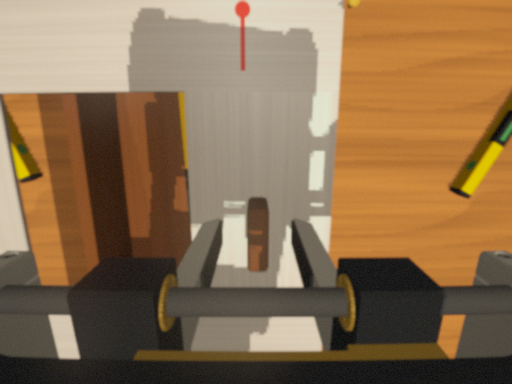

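The handle tab at (258,233) sits between the jaws at (205–310). I'll lower a little and close.

{"method": "send_rows", "body": {
  "motion": [
    [[0,0.002,0.008],0,0],
    [[0,0,0],0,0.6],
    [[0,0,0],0,1],
    [[0,0,0],0,1],
    [[0,0,0],0,1]
  ],
  "grip_force": 20
}}

```text
time: 3.98
tcp_pos: [0.5619, -0.015, 0.0961]
ee_rot: [[0.005, -1.0, 0.016], [-1.0, -0.005, -0.004], [0.004, -0.016, -1.0]]
ft_force: [0.1, 0.1, 0.1]
opening: 0.024
```

{"method": "send_rows", "body": {
  "motion": [
    [[0,0,0],0,1],
    [[0,0,0],0,1]
  ]
}}

```text
time: 4.15
tcp_pos: [0.5624, -0.0155, 0.0969]
ee_rot: [[0.004, -1.0, 0.017], [-1.0, -0.004, -0.005], [0.005, -0.017, -1.0]]
ft_force: [-0.4, -1.7, -1.0]
opening: 0.0139
```

{"method": "send_rows", "body": {
  "motion": [
    [[0.009,0,0.0005],0,1],
    [[0.009,0,0.0005],0,1],
    [[0.009,0,0.0005],0,1],
    [[0.009,0,0.0005],0,1],
    [[0.009,0,0.0005],0,1]
  ]
}}

```text
time: 4.57
tcp_pos: [0.5625, -0.0593, 0.0969]
ee_rot: [[0.007, -1.0, 0.018], [-1.0, -0.007, 0.002], [-0.002, -0.018, -1.0]]
ft_force: [-1.5, 3.7, 4.4]
opening: 0.0139
```

```bash
cat > m.py <<'E'
from h import *
import sys
f=grab('wrist',sys.argv[1]+'w')
s=robot.sense();print(s['time'],s['tcp_pos'],s['ee_rot'][:,2],s['opening'],s['ft_force'])
h=cv2.cvtColor(f['img'],cv2.COLOR_RGB2HSV); m=((h[...,1]>150)&((h[...,0]<5)|(h[...,0]>174))&(h[...,2]>120)).astype(np.uint8)
m=cv2.morphologyEx(m,cv2.MORPH_OPEN,np.ones((5,5),np.uint8))
ys,xs=np.nonzero(m)
if len(xs): p=(xs.mean(),ys.mean()); print('mark',p,len(xs),onz(f,p,.076))
g=grab('side')
c=cv2.cvtColor(g['img'],cv2.COLOR_RGB2BGR)[140:190,180:240]; cv2.imwrite('pics/'+sys.argv[1]+'s.png',cv2.resize(c,None,fx=12,fy=12,interpolation=cv2.INTER_CUBIC))
E
python3 m.py n1
```

```text
4.6167 [ 0.56250175 -0.06155032  0.09688331] [ 1.81488533e-02 -2.43973242e-04 -9.99835266e-01] 0.013906383164728437 [-2.4719096  0.2535527  3.335753 ]
mark (np.float64(241.41379310344828), np.float64(1.3448275862068966)) 29 [ 0.70647454 -0.04933795  0.076     ]
```

View pics/n1w.png

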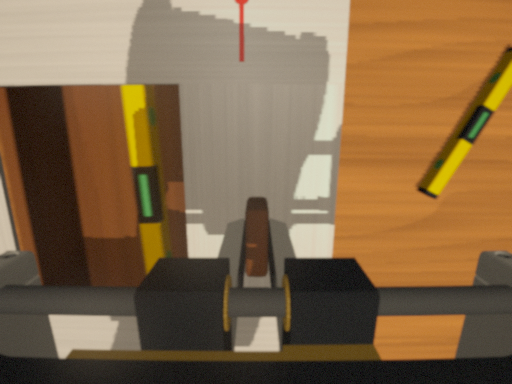

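View pics/n1s.png

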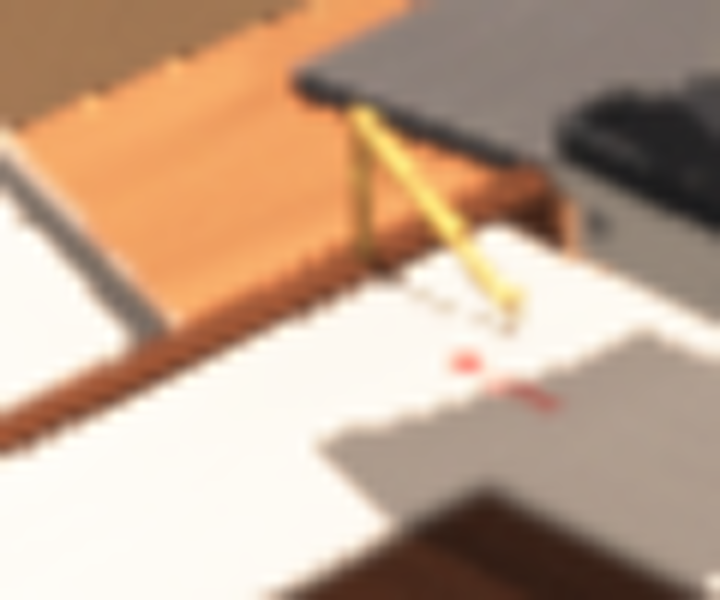

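{"method": "send_rows", "body": {
  "motion": [
    [[0.008,0,0],0,1],
    [[0.008,0,0],0,1],
    [[0,0,0],0,1]
  ]
}}

```text
time: 4.92
tcp_pos: [0.5625, -0.0794, 0.0969]
ee_rot: [[0.004, -1.0, 0.018], [-1.0, -0.004, -0.0], [0.0, -0.018, -1.0]]
ft_force: [-1.4, 0.2, 2.3]
opening: 0.0137
```

```bash
sed -i 's/^g=grab/t=grab("top");c=cv2.cvtColor(t["img"],cv2.COLOR_RGB2BGR)[130:180,240:300]; cv2.imwrite("pics\/"+sys.argv[1]+"t.png",cv2.resize(c,None,fx=12,fy=12,interpolation=cv2.INTER_CUBIC))\ng=grab/' m.py; python3 m.py n2
```

```text
4.9667 [ 0.56250866 -0.07937631  0.09689201] [ 0.01825653 -0.00113307 -0.99983269] 0.013817289918286868 [-0.88814483 -2.20308456  2.6162904 ]
mark (np.float64(240.41379310344828), np.float64(1.3448275862068966)) 29 [ 0.70654193 -0.06938674  0.076     ]
```

View pics/n2t.png

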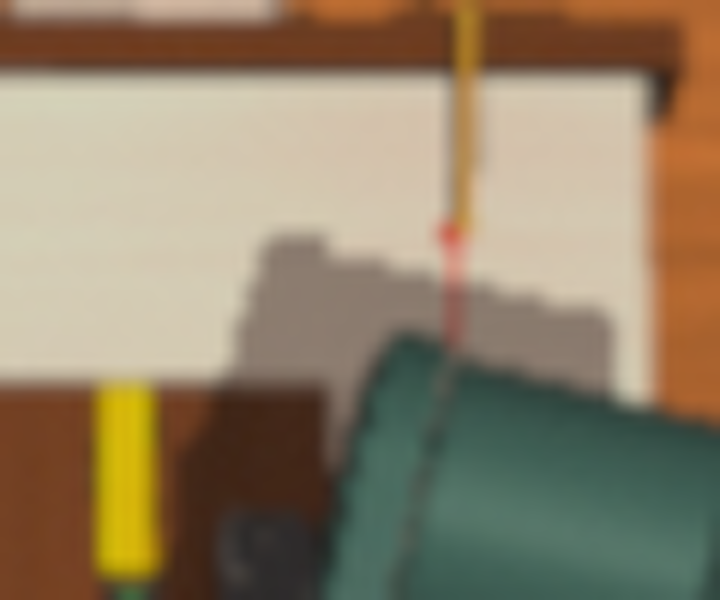

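View pics/n2s.png

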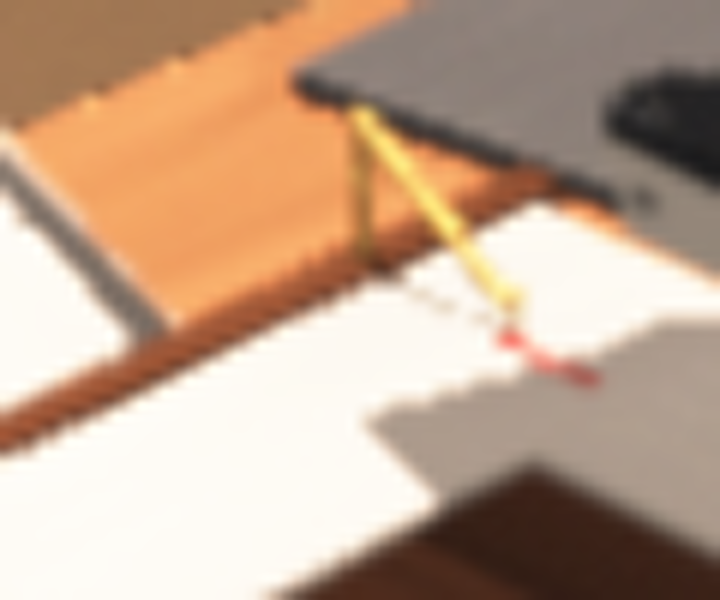

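View pics/n2w.png

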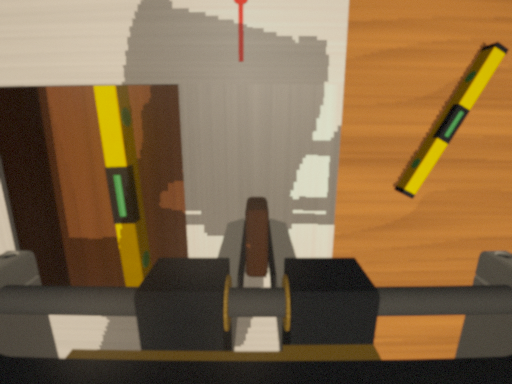

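In the top crop the spot is at (452,235) and the pointer centreline at (465,225), so about 1 px, roughly 3.7 mm, remains toward -y.

{"method": "send_rows", "body": {
  "motion": [
    [[0.0035,0,0],0,1],
    [[0,0,0],0,1]
  ]
}}

```text
time: 5.23
tcp_pos: [0.5625, -0.0826, 0.0969]
ee_rot: [[0.005, -1.0, 0.018], [-1.0, -0.005, -0.002], [0.002, -0.018, -1.0]]
ft_force: [-1.9, -3.3, 2.1]
opening: 0.0137
```

```bash
python3 m.py n3
```

```text
5.2833 [ 0.56250389 -0.08261938  0.09687548] [ 0.01812333 -0.00178068 -0.99983417] 0.013899027139515123 [-1.33778054 -1.40124167  2.11705002]
mark (np.float64(240.5), np.float64(1.0)) 24 [ 0.70672005 -0.07257206  0.076     ]
```

View pics/n3t.png

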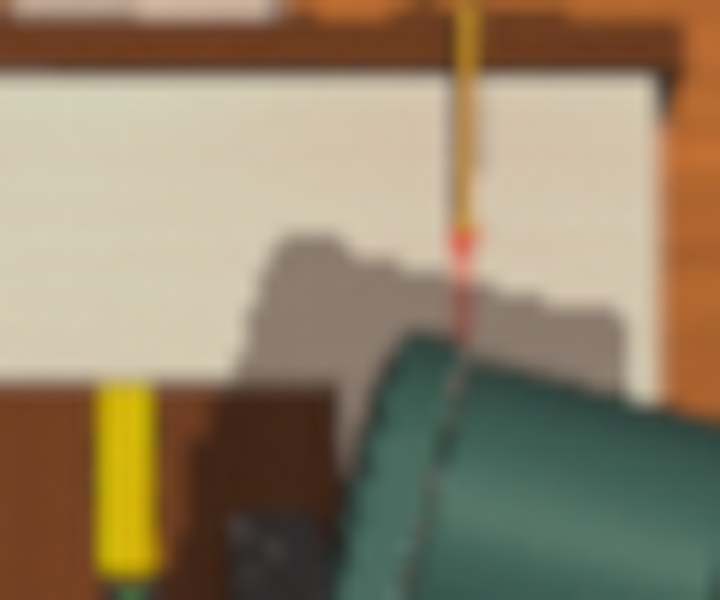

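View pics/n3s.png

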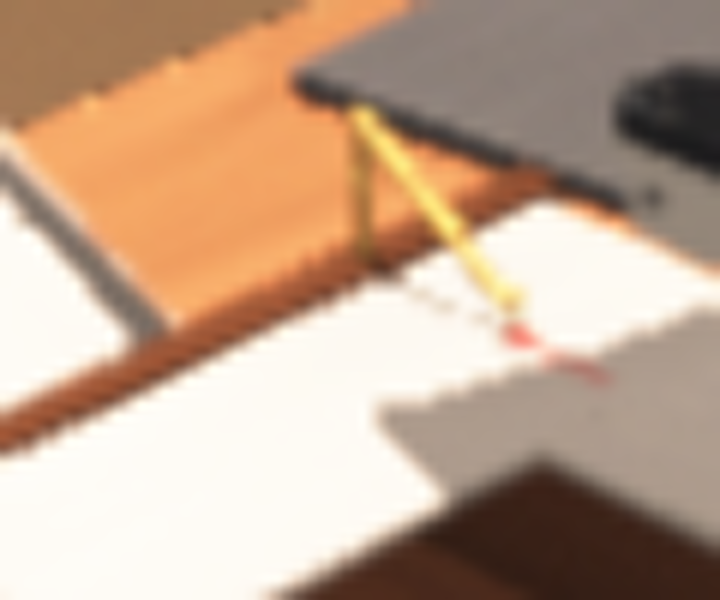

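The spot (462,240) lies on the pointer's centreline (465,230). I'll release and lift straight up.

{"method": "send_rows", "body": {
  "motion": [
    [[0,0,0],0,0.3],
    [[0,0,0],0,0.3],
    [[0,0,0],0,0.3],
    [[0,0,-0.015],0,0.3],
    [[0,0,-0.02],0,0.3],
    [[0,0,-0.02],0,0.3],
    [[-0.02,0,-0.03],0,0.3],
    [[-0.03,0,-0.02],0,0.3],
    [[-0.03,0,0],0,0.3],
    [[-0.02,0,0],0,0.3],
    [[0,0,0],0,0.3]
  ]
}}

```text
time: 6.3
tcp_pos: [0.5606, 0.0242, 0.2023]
ee_rot: [[0.005, -1.0, 0.017], [-1.0, -0.005, 0.007], [-0.007, -0.017, -1.0]]
ft_force: [-0.4, 0.4, -0.3]
opening: 0.0323
```

```bash
python3 m.py n4
```

```text
6.35 [0.56044387 0.02268024 0.20191975] [ 0.01626205  0.00587116 -0.99985053] 0.03331558437314469 [-0.13028934 -0.35874002  0.1555401 ]
```

View pics/n4t.png

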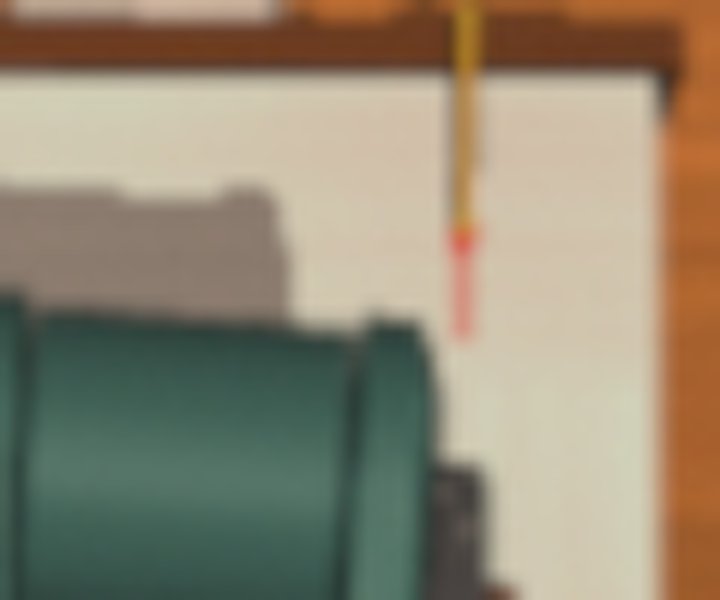

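View pics/n4w.png

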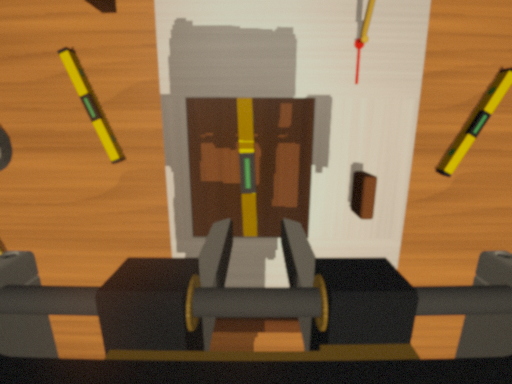

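View pics/n4s.png

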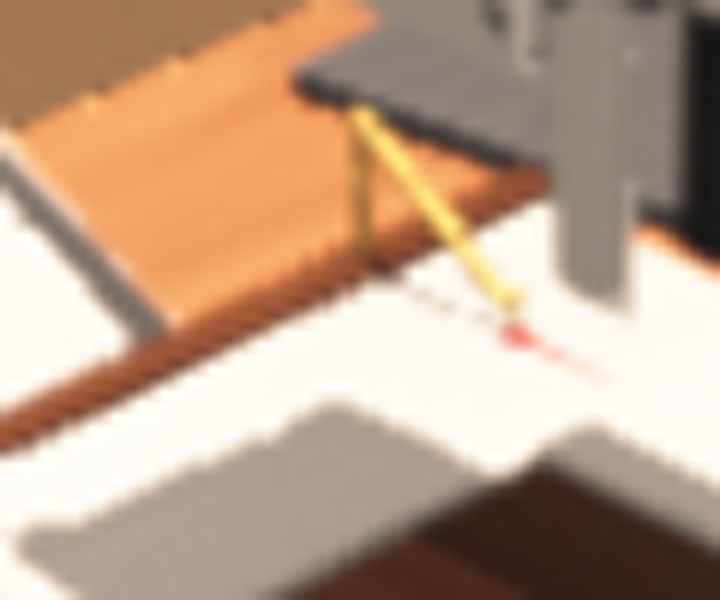

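Run:
```python
from h import *
f=grab('wrist')
h=cv2.cvtColor(f['img'],cv2.COLOR_RGB2HSV); m=(h[...,1]>200)&(h[...,0]>22)&(h[...,0]<34)&(h[...,2]>90)
for y in(104,115,125,135,205,215,225):
    x=np.nonzero(m[y,190:310])[0]+190; print(y,x.min(),x.max(),onz(f,(float(x.min()+x.max())/2,float(y)),.034))
gm=(h[...,0]>45)&(h[...,0]<85)&(h[...,1]>90); ys,xs=np.nonzero(gm[140:205,235:262]); p=(xs.mean()+235,ys.mean()+140);print(p,onz(f,p,.034))
for p in [(188,98),(312,98),(192,236),(308,237)]: print('win',onz(f,p,.076))
print('mark',onz(f,(359,44),.076), robot.sense()['tcp_pos'])
```

```text
104 246 246 [0.65490155 0.03290448 0.034     ]
115 243 246 [0.64278278 0.03471402 0.034     ]
125 236 241 [0.63159274 0.04175163 0.034     ]
135 236 236 [0.62023122 0.04482111 0.034     ]
205 246 246 [0.53535479 0.03381793 0.034     ]
215 250 250 [0.52237766 0.02892949 0.034     ]
225 246 246 [0.50913214 0.034031   0.034     ]
(np.float64(243.24193548387098), np.float64(171.96236559139786)) [0.57665545 0.03680622 0.034     ]
win [0.65783815 0.08875461 0.076     ]
win [ 0.65785167 -0.03413767  0.076     ]
win [0.51144115 0.09254946 0.076     ]
win [ 0.51063385 -0.03668788  0.076     ]
mark [ 0.70755868 -0.07699101  0.076     ] [0.55986704 0.01980144 0.20041181]
```

Run:
```python
from h import *
f=grab('wrist','w5')
h=cv2.cvtColor(f['img'],cv2.COLOR_RGB2HSV); m=(h[...,1]>170)&(h[...,0]>18)&(h[...,0]<36)&(h[...,2]>60)
for y in(105,115,125,135,205,215,225):
    x=np.nonzero(m[y,190:310])[0]+190; print(y,x.min(),x.max(),onz(f,(float(x.min()+x.max())/2,float(y)),.034))
for p in [(247,x) for x in (160,190)]: print(onz(f,p,.034))
s=robot.sense();print(s['tcp_pos'],s['joint_velocities'])
```

```text
105 232 247 [0.65358862 0.03967663 0.034     ]
115 232 248 [0.64257369 0.03925198 0.034     ]
125 233 248 [0.6313951  0.03882221 0.034     ]
135 233 249 [0.62004631 0.03838707 0.034     ]
205 237 252 [0.53523157 0.03516988 0.034     ]
215 238 253 [0.52225174 0.03405872 0.034     ]
225 239 253 [0.5090279  0.03355764 0.034     ]
[0.5908851  0.03162738 0.034     ]
[0.55427122 0.03192279 0.034     ]
[0.55983071 0.01953888 0.20029111] [-0.43596394  0.05405357  0.09990759  0.12640286  0.01204768  0.15918106]
```

View pics/w5.png

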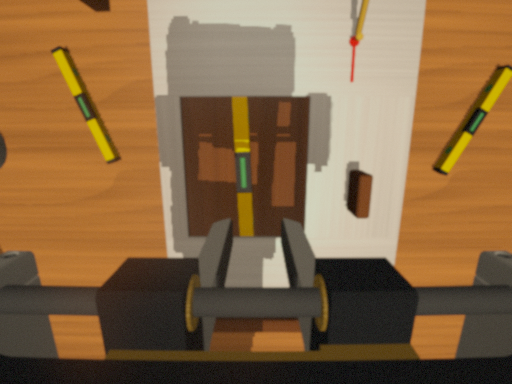

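Level axis: y ≈ 0.0365 at x = 0.577, slope 0.0425 rad. Its middle is at about 0.577, which fits the tray's middle (0.5825, 0.033) within the given tolerances. Plan:
1. Grip at about x = 0.528 and drag the level about 60 mm toward +x, so end b comes inside the window.
2. Regrip near end b and lift so the level hangs and tilts.

{"method": "send_rows", "body": {
  "motion": [
    [[-0.008,0.016,0.015],-0.037,0.1],
    [[-0.007,0.014,0.02],0,0.1],
    [[0,0,0.02],0,0.1],
    [[0,0,0.02],0,0.1],
    [[0,0,0],0,0.1]
  ]
}}

```text
time: 6.97
tcp_pos: [0.53, 0.0285, 0.1213]
ee_rot: [[0.029, -0.999, 0.013], [-1.0, -0.029, 0.003], [-0.003, -0.013, -1.0]]
ft_force: [-0.5, -0.3, -0.6]
opening: 0.0424
```

```bash
python3 m.py n5;python3 m.py n5
```

```text
7.0167 [0.5310785  0.02827549 0.12323425] [ 0.01585802  0.002871   -0.99987013] 0.04214620175506085 [ 0.69010384 -0.02738944  0.44201489]
7.1667 [0.53419189 0.02872353 0.12764122] [ 0.02457671  0.00276188 -0.99969413] 0.04229705248291234 [ 0.48193877 -0.21594621  0.33785071]
```

View pics/n5w.png

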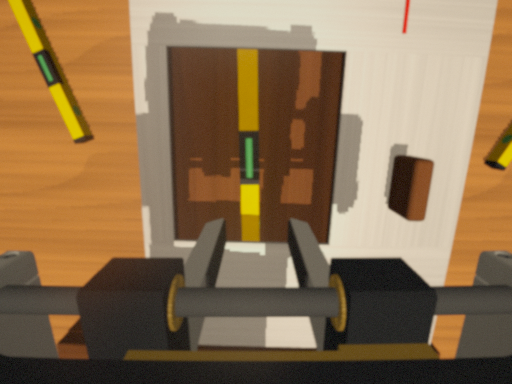

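{"method": "send_rows", "body": {
  "motion": [
    [[-0.006,0.007,0.02],-0.012,0.1],
    [[0,0,0.02],0,0.1],
    [[0,0,0.015],0,0.1]
  ]
}}

```text
time: 7.52
tcp_pos: [0.5357, 0.0344, 0.081]
ee_rot: [[0.042, -0.998, 0.045], [-0.999, -0.042, 0.002], [-0.0, -0.045, -0.999]]
ft_force: [-0.1, 0.1, 0.2]
opening: 0.0423
```

```bash
python3 m.py n6
```

```text
7.5667 [0.53366088 0.03459925 0.07771575] [ 0.0386879   0.00234734 -0.99924859] 0.04242870598174596 [-1.49817506  0.68589708 -1.69009326]
```

View pics/n6w.png

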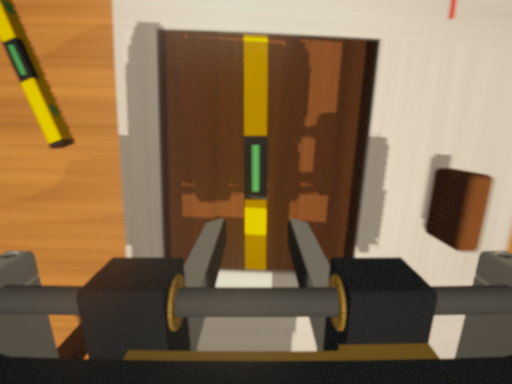

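{"method": "send_rows", "body": {
  "motion": [
    [[0,0.002,0.012],0,0.1],
    [[0,0.002,0.012],0,0.1],
    [[0,0,0.012],0,0.1],
    [[0,0,0.006],0,0.1]
  ]
}}

```text
time: 8.0
tcp_pos: [0.5377, 0.034, 0.0433]
ee_rot: [[0.042, -0.998, 0.055], [-0.999, -0.042, 0.001], [0.001, -0.055, -0.998]]
ft_force: [0.1, -0.1, -0.6]
opening: 0.0421
```

```bash
python3 m.py n7
```

```text
8.05 [0.53731605 0.03403161 0.04257869] [ 0.0535235   0.00147825 -0.9985655 ] 0.04269482252263339 [ 0.16323686  0.6581385  -0.39066296]
```

View pics/n7w.png

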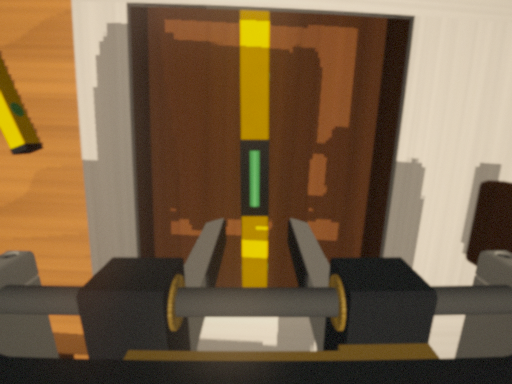

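{"method": "send_rows", "body": {
  "motion": [
    [[0,0.001,0.012],0,0.1],
    [[0,0,0.003],0,0.5],
    [[0,0,0],0,1],
    [[0,0,0],0,1],
    [[0,0,0],0,1],
    [[0,0,0],0,1]
  ],
  "grip_force": 20
}}

```text
time: 8.65
tcp_pos: [0.5397, 0.034, 0.0302]
ee_rot: [[0.042, -0.997, 0.06], [-0.999, -0.042, 0.002], [0.001, -0.06, -0.998]]
ft_force: [-0.7, -0.8, -1.2]
opening: 0.0177
```

{"method": "send_rows", "body": {
  "motion": [
    [[0,-0.01,0.0003],0,1],
    [[0,-0.01,0.0004],0,1],
    [[0,-0.01,0.0004],0,1],
    [[0,-0.01,0.0004],0,1],
    [[0,-0.01,0.0004],0,1],
    [[0,-0.008,0.0004],0,1],
    [[0,0,0],0,1]
  ]
}}

```text
time: 9.23
tcp_pos: [0.6026, 0.0366, 0.0304]
ee_rot: [[0.042, -0.997, 0.059], [-0.999, -0.042, 0.001], [0.001, -0.059, -0.998]]
ft_force: [0.4, 0.9, -0.4]
opening: 0.018
```

```bash
sed -i 's/130:180,240:300/120:220,200:300/; s/fx=12,fy=12,interpolation=cv2.INTER_CUBIC))$/fx=6,fy=6,interpolation=cv2.INTER_CUBIC))/; s/140:190,180:240/120:220,140:260/' m.py; python3 m.py n8
```

```text
9.2833 [0.60205554 0.03657533 0.03028982] [ 0.05826723  0.0012356  -0.99830026] 0.017768817318450668 [ 0.22822469  0.02711305 -0.59919297]
mark (np.float64(509.3125), np.float64(127.0)) 80 [ 0.67692772 -0.07191314  0.076     ]
```

View pics/n8s.png

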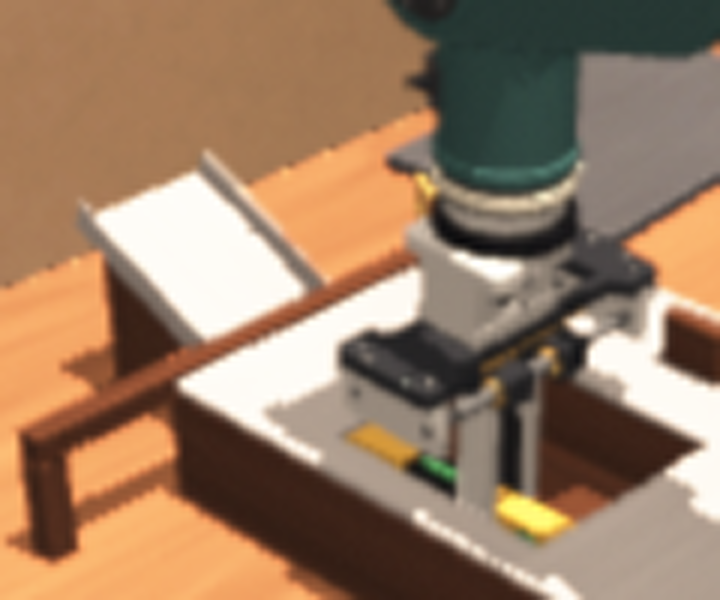

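View pics/n8w.png

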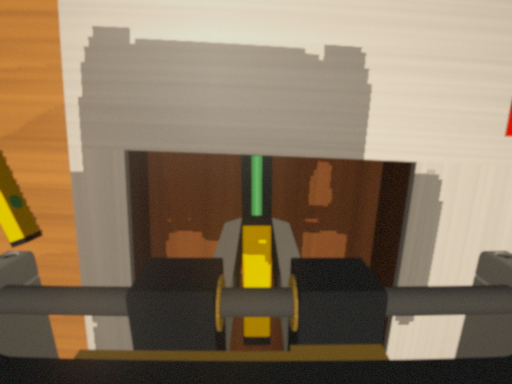

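{"method": "send_rows", "body": {
  "motion": [
    [[0,0,0],0,0.1],
    [[0,0,0],0,0.1],
    [[0,0,0],0,0.1],
    [[0,0.012,-0.0006],0,0.1],
    [[0,0.012,-0.0006],0,0.1],
    [[0,0.012,-0.0006],0,0.1],
    [[0,0.012,-0.0006],0,0.1],
    [[0,0.004,0],0,0.1],
    [[0,0,0],0,0.1]
  ]
}}

```text
time: 10.13
tcp_pos: [0.5458, 0.0343, 0.0323]
ee_rot: [[0.042, -0.997, 0.061], [-0.999, -0.042, 0.001], [0.001, -0.061, -0.998]]
ft_force: [0.4, -0.9, 0.6]
opening: 0.0424
```

```bash
python3 m.py n9
```

```text
10.1833 [0.54624851 0.03433009 0.03240152] [ 0.06108063  0.00099932 -0.99813234] 0.042104687255408633 [-0.26789922 -0.82099916 -0.27641311]
```

View pics/n9s.png

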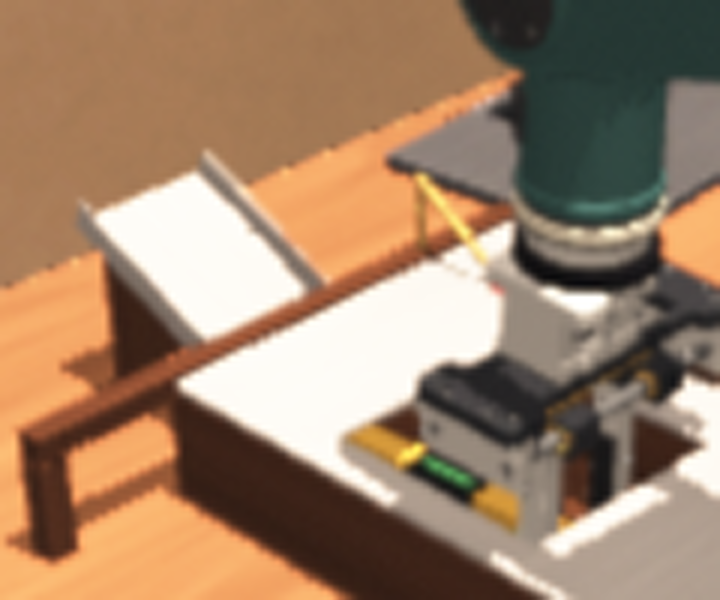

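View pics/n9w.png

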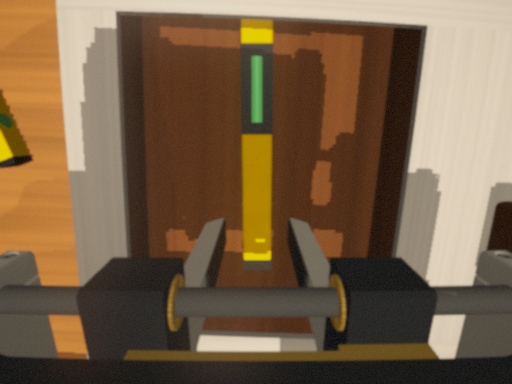

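View pics/n9t.png

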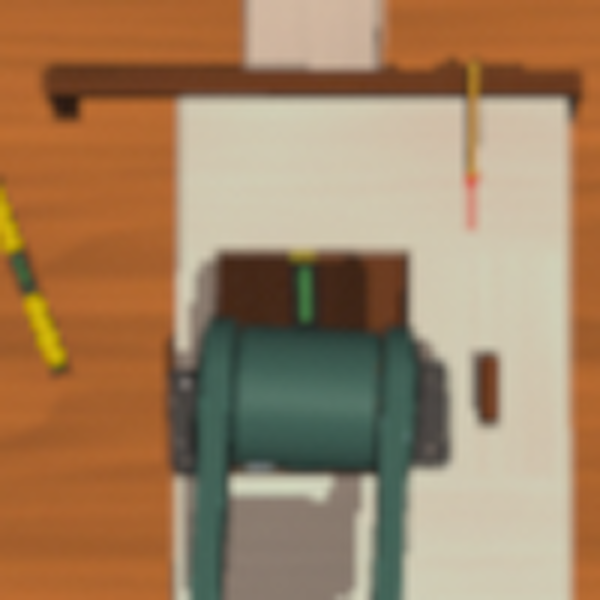

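Run:
```python
from h import *
f=robot.grab_frame('wrist')
for p in[(257,269),(257,88),(209,222),(300,222)]: print(p,onz(f,p,.034),dep(f,p))
s=robot.sense();print(s['tcp_pos'])
```

```text
(257, 269) [0.52865628 0.03303214 0.034     ] [0.52810698 0.03300471 0.03288525]
(257, 88) [0.63940974 0.03766784 0.034     ] [0.63924721 0.03766485 0.03495594]
(209, 222) [0.55895334 0.06419465 0.034     ] [0.55654903 0.06544426 0.02628038]
(300, 222) [0.56126908 0.00760478 0.034     ] [0.55929202 0.00643038 0.02735659]
[0.54724969 0.03427629 0.03235222]
```

{"method": "send_rows", "body": {
  "motion": [
    [[0,0,0.003],0,0.5],
    [[0,0,0.001],0,1],
    [[0,0,0],0,1],
    [[0,0,0],0,1],
    [[0,0,0],0,1],
    [[0,0,0],0,1]
  ],
  "grip_force": 6
}}

```text
time: 10.83
tcp_pos: [0.5492, 0.0343, 0.0277]
ee_rot: [[0.042, -0.997, 0.061], [-0.999, -0.042, 0.001], [0.002, -0.061, -0.998]]
ft_force: [-0.6, -1.2, 0.6]
opening: 0.0178
```

{"method": "send_rows", "body": {
  "motion": [
    [[0,0,-0.006],0,1],
    [[0,0,-0.006],0,1],
    [[0,0,-0.006],0,1],
    [[0,0,-0.006],0,1],
    [[0,0,0],0,1]
  ]
}}

```text
time: 11.25
tcp_pos: [0.5467, 0.0343, 0.0529]
ee_rot: [[0.042, -0.997, 0.059], [-0.999, -0.042, 0.001], [0.001, -0.059, -0.998]]
ft_force: [0.2, 0.2, -0.9]
opening: 0.0179
```

```bash
python3 m.py n10
```

```text
11.3 [0.54660915 0.03424687 0.05243861] [ 0.05863037  0.00114249 -0.99827911] 0.017667754816430122 [ 0.85791354 -0.73602716 -1.77778884]
mark (np.float64(486.46153846153845), np.float64(11.0)) 65 [ 0.67703486 -0.07225615  0.076     ]
```

View pics/n10s.png

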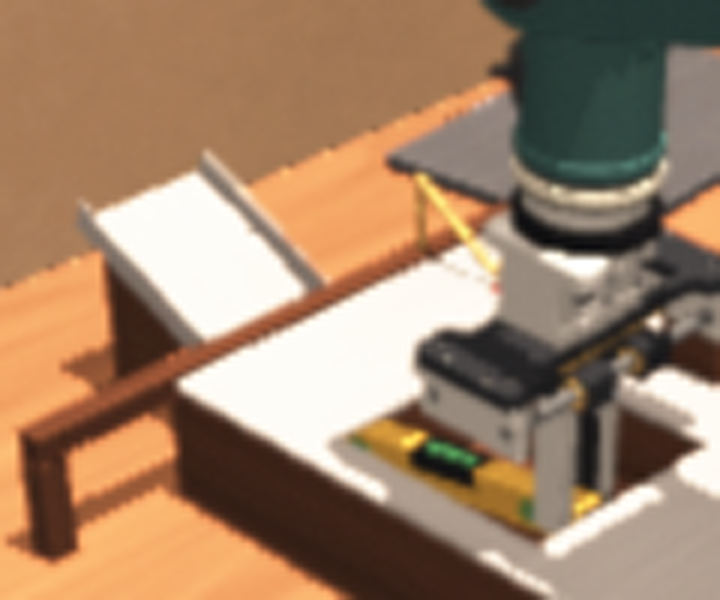

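View pics/n10w.png

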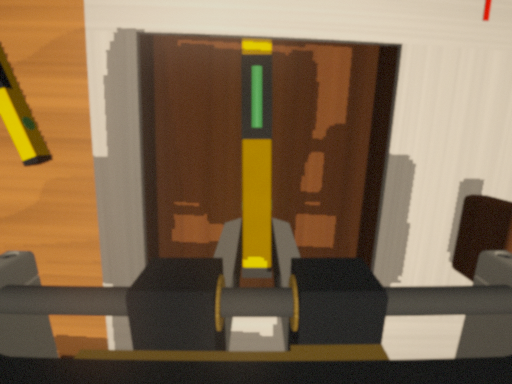

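```bash
cat > lev.py <<'E'
from h import *
f=robot.grab_frame('wrist')
for y in range(45,265,30): print(y,dep(f,(257,y)).round(4))
s=robot.sense();print(s['tcp_pos'],s['ft_force'])
E
python3 lev.py
```

```text
45 [0.6645 0.0387 0.043 ]
75 [0.6469 0.038  0.047 ]
105 [0.6299 0.0373 0.048 ]
135 [0.6124 0.0366 0.0497]
165 [0.5948 0.0358 0.0522]
195 [0.5768 0.0351 0.0541]
225 [0.558  0.0343 0.0547]
255 [0.5393 0.0335 0.0572]
[0.54626789 0.03428106 0.05130486] [ 0.59436817 -0.0740201  -0.92388332]
```

The level slopes about 0.11 rad with the b end up, so it pivots in the light grip as intended. I'll keep lifting and drift slightly toward the robot.

{"method": "send_rows", "body": {
  "motion": [
    [[0,0.0015,-0.0065],0,1],
    [[0,0.0015,-0.0065],0,1],
    [[0,0.0015,-0.0065],0,1],
    [[0,0.0015,-0.0065],0,1],
    [[0,0.0015,-0.0065],0,1],
    [[0,0.0015,-0.0065],0,1]
  ]
}}

```text
time: 11.95
tcp_pos: [0.5331, 0.0339, 0.0904]
ee_rot: [[0.042, -0.998, 0.054], [-0.999, -0.042, 0.001], [0.001, -0.054, -0.999]]
ft_force: [0.5, -0.4, -0.8]
opening: 0.0178
```

```bash
python3 lev.py;python3 m.py n11
```

```text
45 [0.6588 0.0385 0.0559]
75 [0.6376 0.0376 0.0658]
105 [0.6181 0.0369 0.0722]
135 [0.5992 0.0361 0.0761]
165 [0.5804 0.0353 0.0808]
195 [0.5624 0.0346 0.0876]
225 [0.5445 0.0338 0.0927]
255 [0.5275 0.0332 0.0993]
[0.53301029 0.03383269 0.0921581 ] [-0.16417874  0.14688218 -0.80629058]
12.05 [0.53285421 0.03383291 0.09155929] [ 0.05369306  0.00126854 -0.99855668] 0.017845642319947605 [ 0.0465782  -0.07002196 -0.05885373]
```

View pics/n11s.png

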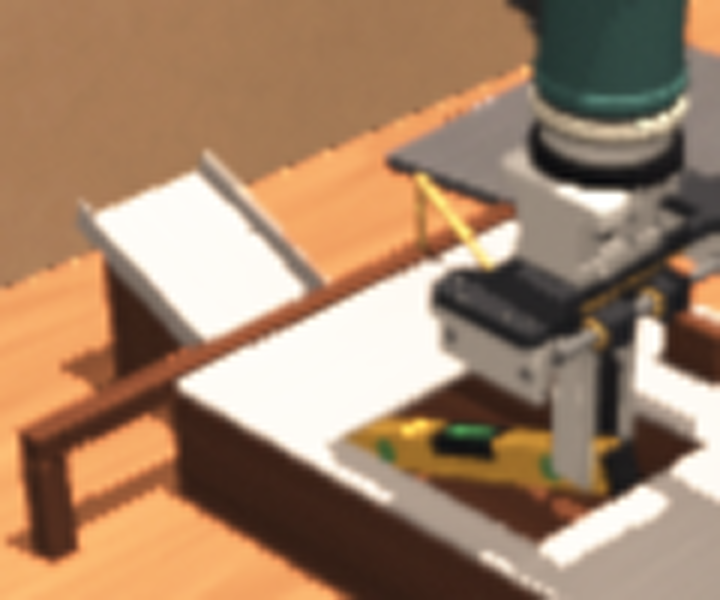

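{"method": "send_rows", "body": {
  "motion": [
    [[0,0,-0.007],0,1],
    [[0,0,-0.007],0,1],
    [[0,0,-0.007],0,1],
    [[0,-0.0003,-0.007],0,1],
    [[0,-0.0003,-0.007],0,1],
    [[0,-0.0003,-0.007],0,1]
  ]
}}

```text
time: 12.65
tcp_pos: [0.5285, 0.0339, 0.1328]
ee_rot: [[0.042, -0.998, 0.044], [-0.999, -0.042, 0.002], [0.0, -0.044, -0.999]]
ft_force: [-0.5, 0.4, -1.8]
opening: 0.018
```

```bash
python3 lev.py;python3 m.py n12
```

```text
45 [0.6604 0.0388 0.0743]
75 [0.6408 0.038  0.0658]
105 [0.616  0.037  0.0853]
135 [0.5943 0.0361 0.0983]
165 [0.5744 0.0353 0.1101]
195 [0.5559 0.0345 0.1211]
225 [0.539  0.0339 0.1323]
255 [0.523  0.0332 0.1417]
[0.52953043 0.03391317 0.13482194] [0.28892472 0.04421586 0.13743223]
12.75 [0.52944921 0.03389031 0.13417878] [ 0.04694119  0.00152032 -0.9988965 ] 0.017944568460942098 [-1.18211727 -0.62618089 -0.04537384]
```

View pics/n12s.png

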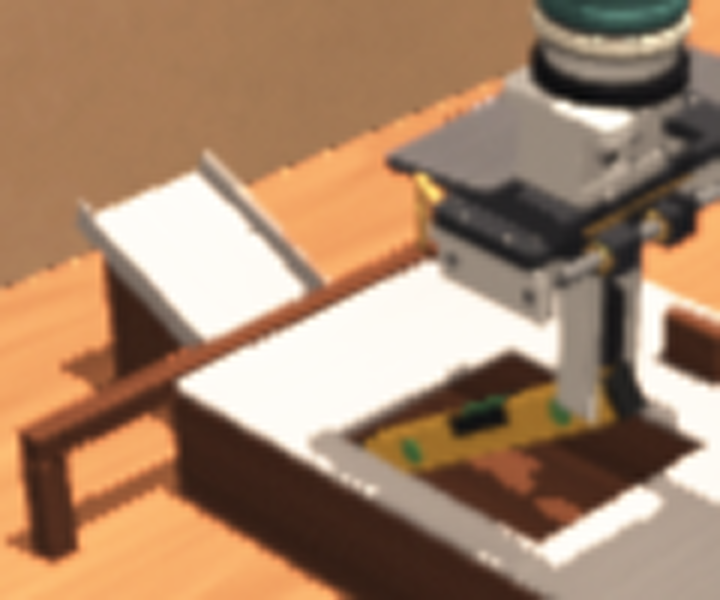

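{"method": "send_rows", "body": {
  "motion": [
    [[0,-0.0003,-0.007],0,1],
    [[0,-0.0003,-0.007],0,1],
    [[0,-0.0003,-0.007],0,1],
    [[0,-0.0003,-0.007],0,1],
    [[0,-0.0003,-0.007],0,1],
    [[0,-0.0003,-0.007],0,1]
  ]
}}

```text
time: 13.35
tcp_pos: [0.5267, 0.034, 0.1747]
ee_rot: [[0.042, -0.998, 0.038], [-0.999, -0.042, 0.002], [-0.0, -0.038, -0.999]]
ft_force: [-0.1, -0.0, -1.7]
opening: 0.0183
```

```bash
python3 lev.py;python3 m.py n13
```

```text
45 [0.6696 0.0393 0.0752]
75 [0.6517 0.0384 0.0366]
105 [0.6186 0.0371 0.0745]
135 [0.592  0.0361 0.1075]
165 [0.5701 0.0352 0.1318]
195 [0.5518 0.0345 0.1532]
225 [0.5365 0.0339 0.172 ]
255 [0.5226 0.0333 0.1866]
[0.52766997 0.03395244 0.17673433] [0.8883019  0.15333588 0.16515593]
13.45 [0.52747453 0.03392722 0.17620503] [ 0.04050965  0.00169344 -0.99917771] 0.01792812343734692 [-3.32756761  0.34195529  2.7279203 ]
mark (np.float64(385.57142857142856), np.float64(2.5714285714285716)) 35 [ 0.71137296 -0.07118959  0.076     ]
```

View pics/n13s.png

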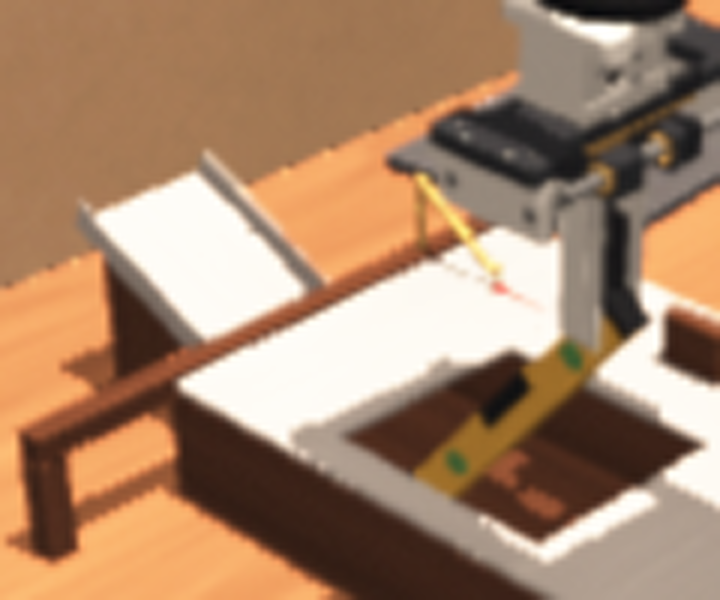

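View pics/n13w.png

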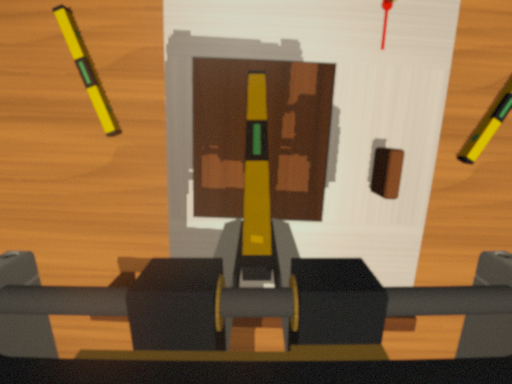

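View pics/n13t.png

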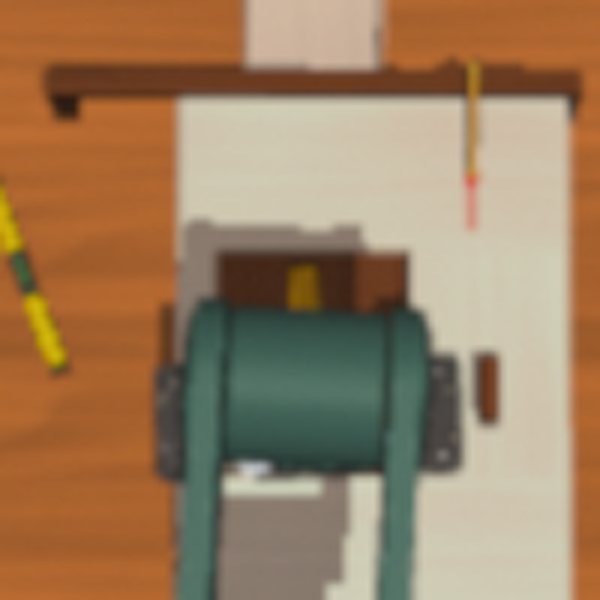

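{"method": "send_rows", "body": {
  "motion": [
    [[0,0.004,-0.006],0,1],
    [[0,0.005,-0.006],0,1],
    [[0,0.005,-0.006],0,1],
    [[0,0.005,-0.007],0,1],
    [[0,0.004,-0.007],0,1],
    [[0,0.002,-0.007],0,1]
  ]
}}

```text
time: 14.05
tcp_pos: [0.4958, 0.0328, 0.2122]
ee_rot: [[0.042, -0.999, 0.031], [-0.999, -0.042, 0.002], [-0.001, -0.031, -1.0]]
ft_force: [0.2, -0.1, -2.8]
opening: 0.0177
```

```bash
python3 lev.py;python3 m.py n14
```

```text
45 [0.6655 0.0391 0.0109]
75 [0.6311 0.0377 0.0107]
105 [0.5932 0.0361 0.0366]
135 [0.5598 0.0348 0.099 ]
165 [0.5364 0.0339 0.1487]
195 [0.5182 0.0332 0.1795]
225 [0.5043 0.0327 0.2058]
255 [0.4931 0.0322 0.2269]
[0.49648214 0.03278081 0.21422446] [ 0.64675153 -0.49101831 -0.73152302]
14.15 [0.49710791 0.03277073 0.21371079] [ 0.03483688  0.00190513 -0.9993912 ] 0.018113771240031183 [ 1.37491883  0.01208222 -0.95893758]
```

View pics/n14s.png

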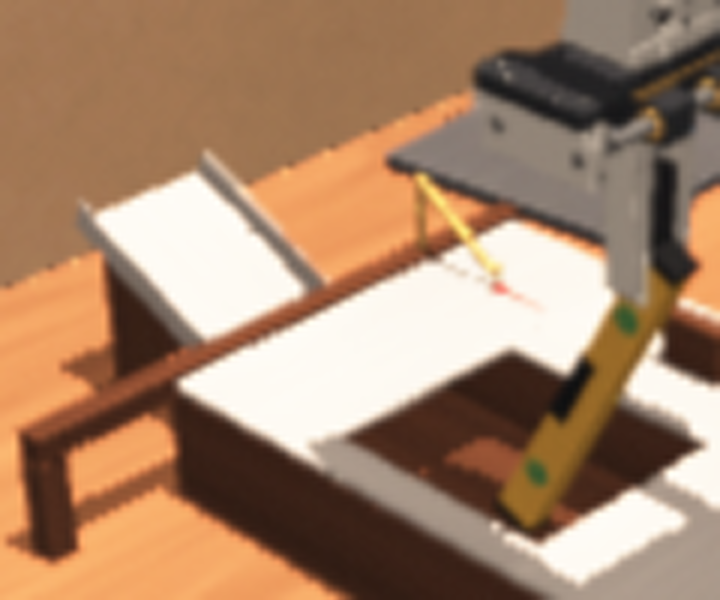

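View pics/n14w.png

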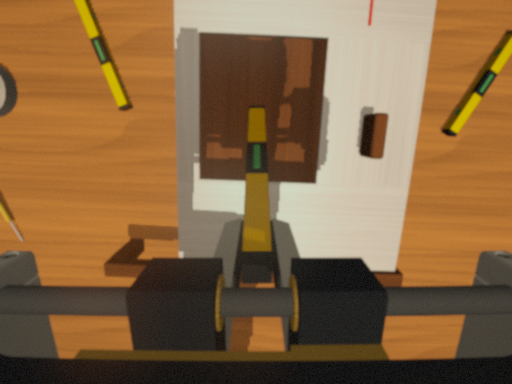

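{"method": "send_rows", "body": {
  "motion": [
    [[0,0,0],0,1],
    [[0,-0.006,-0.003],0,1],
    [[0,-0.007,-0.004],0,1],
    [[0,-0.007,-0.006],0,1],
    [[0,-0.006,-0.007],0,1],
    [[0,-0.003,-0.008],0,1],
    [[0,0,-0.008],0,1],
    [[0,0,-0.008],0,1]
  ],
  "grip_force": 15
}}

```text
time: 14.92
tcp_pos: [0.5274, 0.0341, 0.2547]
ee_rot: [[0.042, -0.999, 0.023], [-0.999, -0.042, 0.003], [-0.002, -0.023, -1.0]]
ft_force: [-0.1, -0.6, -1.7]
opening: 0.0178
```

```bash
python3 lev.py;python3 m.py n15
```

```text
45 [0.6893 0.0403 0.0755]
75 [0.6685 0.0393 0.0095]
105 [0.6286 0.0377 0.0103]
135 [0.5905 0.0362 0.14  ]
165 [0.5673 0.0352 0.1889]
195 [0.5493 0.0345 0.2209]
225 [0.536  0.034  0.2485]
255 [0.5253 0.0335 0.2704]
[0.52813947 0.03404542 0.25689268] [ 0.22737888 -0.34647535  0.00602261]
15.0167 [0.52799728 0.03405931 0.25638091] [ 0.02741109  0.00246698 -0.9996212 ] 0.018048791280374437 [ 0.56331789  0.69087606 -0.87220327]
mark (np.float64(6.62780269058296), np.float64(167.91479820627802)) 223 [0.53749237 0.35535738 0.076     ]
```

View pics/n15s.png

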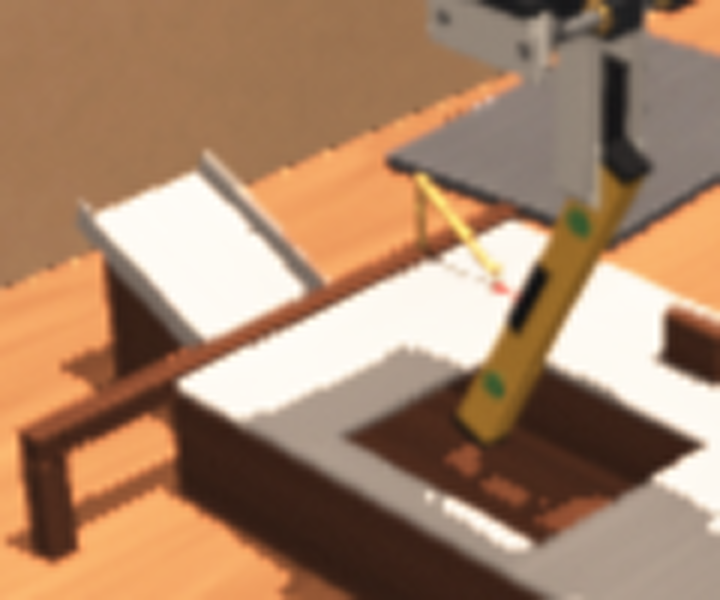

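View pics/n15w.png

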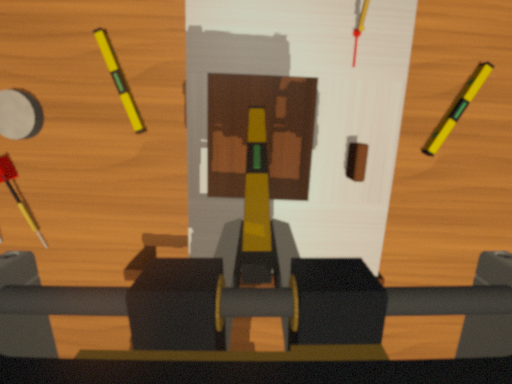

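{"method": "send_rows", "body": {
  "motion": [
    [[0,0,-0.009],0,1],
    [[0,0,-0.009],0,1],
    [[0,0,-0.009],0,1],
    [[0,0,-0.009],0,1],
    [[0,0,-0.009],0,1],
    [[0,0,-0.009],0,1],
    [[0,0,-0.009],0,1],
    [[0,0,-0.009],0,1],
    [[0,0,-0.009],0,1],
    [[0,0,-0.009],0,1],
    [[0,0,-0.009],0,1],
    [[0,0,-0.006],0,1],
    [[0,0,-0.003],0,1],
    [[0,0,0],0,1],
    [[0,0,0],0,1],
    [[0,0,0],0,1]
  ],
  "grip_force": 25
}}

```text
time: 16.45
tcp_pos: [0.5232, 0.0338, 0.3751]
ee_rot: [[0.042, -0.999, 0.026], [-0.999, -0.042, 0.003], [-0.001, -0.026, -1.0]]
ft_force: [-0.6, 0.2, -2.1]
opening: 0.0173
```

```bash
sed -i 's/\[120:220,140:260\]/[60:220,140:300]/; s/fx=6,fy=6,interpolation=cv2.INTER_CUBIC))$/fx=3.7,fy=3.7,interpolation=cv2.INTER_CUBIC))/' m.py; python3 lev.py;python3 m.py n16; python3 -c "
from h import *
s=robot.sense();print(s['tcp_pos'],s['joint_velocities'],s['qpos'])
f=robot.grab_frame('side');cv2.imwrite('pics/n16full.png',cv2.cvtColor(f['img'],cv2.COLOR_RGB2BGR));np.savez('side1.npz',**f)"
```

```text
45 [0.7181 0.0412 0.0751]
75 [0.6747 0.0393 0.0743]
105 [0.6345 0.0376 0.0089]
135 [0.5866 0.0358 0.2611]
165 [0.5633 0.0349 0.3099]
195 [0.5456 0.0342 0.3429]
225 [0.5312 0.0336 0.3673]
255 [0.5208 0.0332 0.3902]
[0.52315287 0.03380168 0.37484019] [-1.01395189 -0.73227884 -1.25877992]
16.55 [0.52313352 0.0338018  0.37470319] [ 0.02485378  0.00253108 -0.99968789] 0.017391713096171785 [ 0.3569143  -0.71643734 -1.28998471]
mark (np.float64(30.248387096774195), np.float64(162.2306451612903)) 620 [0.52278315 0.41947337 0.076     ]
[0.52311414 0.03381356 0.3747765 ] [-0.08341405 -0.11592789 -0.14099213 -0.02508996 -0.07555686  0.00481123] [ -2.63577897   1.8894478   64.26519279   0.22723106 112.4230559
  85.06814881]
```

View pics/n16s.png

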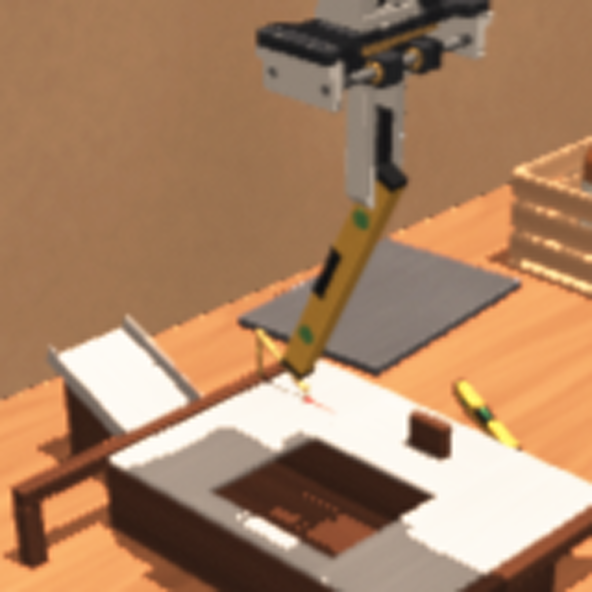

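View pics/n16w.png

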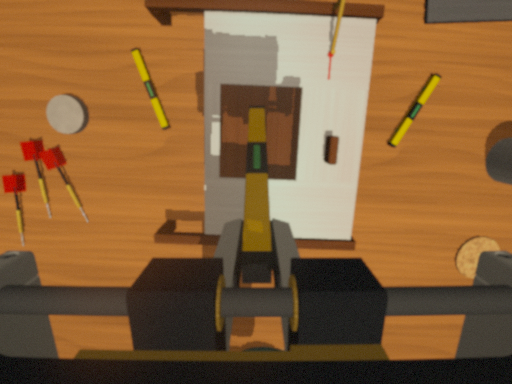

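View pics/n16t.png

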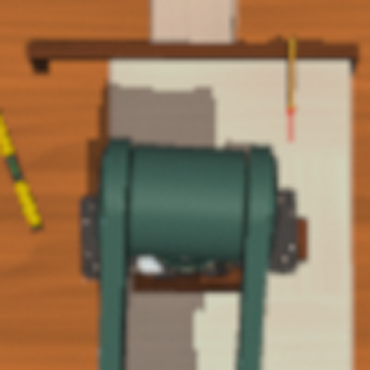

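Low end estimate: 0.39 − 0.22·sin 64° ≈ 0.19 m, well above 0.13 m. The arm is still, the grip shows 17.4 mm opening, and the spot is still at the pointer tip. I'm handing in.

```bash
python3 -c "
from h import *
f=robot.grab_frame('wrist')
for y in (112,118): print(dep(f,(257,y)))
print(robot.sense()['tcp_pos']); print(robot.sign_off())"
```

```text
[0.61095146 0.03682479 0.21163659]
[0.60383336 0.03654118 0.22665803]
[0.52315387 0.03379123 0.37495633]
the job is handed in; nothing more can be done
None
```

The job is handed in, with no verdict given. The level is out of the tray and held still in the gripper, and the cover is still set with the red spot under the pointer.

**What I did**
- I gripped the wooden handle and slid the cover about 67 mm toward -y. The top picture put the spot within about 1 mm sideways of the pointer's centreline.
- I dragged the level about 62 mm toward +x so its near end came inside the window, then regripped it near that end with 6 N.
- I lifted that end out first. The level pivoted in the light grip from 0.1 rad to about 64° as it came through. I then raised the grip force, to 25 N by the end.

**Last checks, at about 16.6 s of the 51 s**
- **Height:** the lower end is at about 0.19 to 0.21 m and the upper at about 0.39 m, both above the required 0.13 m.
- **Grip and motion:** the fingers stand 17.4 mm apart on the level, and the tool position stayed constant to about 0.2 mm.
- **Cover:** the spot is still at the pointer tip in the top and side pictures.
- **Other objects:** nothing came near the darts, tankard, coaster or stone.

**What disagreed**
- **Pointer tip:** the two views missed each other by 3.6 mm when I triangulated it, so I judged alignment by the top view and checked it against the side view.
- **Wrist-camera mark:** its position varied by several mm while the arm was drifting.
- **Tool tilt:** the tool leaned up to 3.5° while I worked, which did no harm; it was about 1.4° at the end.

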